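# Put the checking gauges back in their foam cases

### The job

Put each of the four steel checking gauges lying among the white mouldings back into the blue foam-lined case whose cutout has its shape and size, fully home and flat on the cutout's floor. Leave the white cap and the white cup that lie among the gauges where they are.

Things in the scene. Friction and masses are not known exactly. Their poses are not given: they have to be found in the camera images.
- big_plug: Large steel plug gauge: a round plate of 58 mm diameter. Loose, flat on the bench. Origin: underside, below the grip post's axis; z up. Plate 20 mm thick; a dark post on it, 20 to 56 mm above the underside, to grasp: the post is round, 25 mm diameter. 0.3 to 0.52 kg.
- small_plug: Small steel plug gauge: a round plate of 38 mm diameter. Loose, flat on the bench. Origin: underside, below the grip post's axis; z up. Plate 20 mm thick; a dark post on it, 20 to 56 mm above the underside, to grasp: the post is round, 25 mm diameter. 0.15 to 0.26 kg.
- bar_gauge: Steel bar gauge: a rectangular plate 78 mm along its x and 26 mm along its y. Loose, flat on the bench. Origin: underside, below the grip post's axis; z up. Plate 20 mm thick; a dark post on it, 20 to 56 mm above the underside, to grasp: the post is a rib 40 mm along x and 18 mm along y. 0.26 to 0.46 kg.
- angle_gauge: Steel angle gauge: an L-shaped plate; one leg spans x -20 to +40, y -20 to +8 mm, the other x -20 to +8, y -20 to +40 mm. Loose, flat on the bench. Origin: underside, below the grip post's axis; z up. Plate 20 mm thick; a dark post on it, 20 to 56 mm above the underside, to grasp: the post is square, 20 x 20 mm, sides along x and y. 0.28 to 0.5 kg.
- case_big_round: Fixed open blue case 104 x 104 mm, rim at 31 mm, full of dark foam (top at 30 mm) with one cutout down to a flat yellow floor at 12 mm (heights over the bench), 4 mm larger all round than its gauge. Origin: on the bench under the case's middle; x, y along its sides. The cutout is round, 66 mm diameter, centred on the origin.
- case_small_round: Fixed open blue case 104 x 104 mm, rim at 31 mm, full of dark foam (top at 30 mm) with one cutout down to a flat yellow floor at 12 mm (heights over the bench), 4 mm larger all round than its gauge. Origin: on the bench under the case's middle; x, y along its sides. The cutout is round, 46 mm diameter, centred on the origin.
- case_bar: Fixed open blue case 104 x 104 mm, rim at 31 mm, full of dark foam (top at 30 mm) with one cutout down to a flat yellow floor at 12 mm (heights over the bench), 4 mm larger all round than its gauge. Origin: on the bench under the case's middle; x, y along its sides. The cutout is a rectangle 86 mm along x and 34 mm along y, centred on the origin.
- case_angle: Fixed open blue case 104 x 104 mm, rim at 31 mm, full of dark foam (top at 30 mm) with one cutout down to a flat yellow floor at 12 mm (heights over the bench), 4 mm larger all round than its gauge. Origin: on the bench under the case's middle; x, y along its sides. L cutout, legs toward +x and +y: x, y -24 to +44 mm, legs 36 mm wide; gauge fits with origin over origin, x axes alike.
- white_cap: White plastic cap moulding, not a gauge: round, 58 mm diameter with four small lugs (68 mm over these), 16 mm thick, with a 24 mm white spigot up to 42 mm. Loose, 0.08 kg; stays where it is. Origin: centre of the underside.
- white_cup: White plastic reservoir cup with ribs outside, not a gauge: open top, about 68 mm over the ribs, 55 mm high. Loose, 0.12 kg; stays where it is. Origin: centre of the underside.

How it is judged (in metres and radians):
At the end, for the whole second after the job is handed in: Each gauge lies flat (tilt under 0.08 rad) and at rest (under 0.02 m/s) in its own case, its origin within 10 mm of the case's origin in the horizontal and 8 to 16 mm above it (12 mm when on the floor of the cutout); the white cap and the white cup are within 30 mm of where they started (horizontal distance between big_plug and case_big_round below 0.01 m and z of big_plug in the frame of case_big_round between 0.008 and 0.016 m and angle between each of big_plug, small_plug, bar_gauge, angle_gauge's own z axis and vertical below 0.08 rad and linear speed of each of big_plug, small_plug, bar_gauge, angle_gauge below 0.02 m/s and horizontal distance between small_plug and case_small_round below 0.01 m and z of small_plug in the frame of case_small_round between 0.008 and 0.016 m and horizontal distance between bar_gauge and case_bar below 0.01 m and z of bar_gauge in the frame of case_bar between 0.008 and 0.016 m and horizontal distance between angle_gauge and case_angle below 0.01 m and z of angle_gauge in the frame of case_angle between 0.008 and 0.016 m and distance of each of white_cap, white_cup from where it was at the start of the episode below 0.03 m); the robot touches nothing.
It fails at once if The white cap or the white cup is moved more than 30 mm (distance of any of white_cap, white_cup from where it was at the start of the episode above 0.03 m).
It also fails if it takes over 112 s, if anything falls off the work surface, if the arm or the gripper's body presses on something with over 40 N, if the wrist force passes 120 N, or if a joint passes its speed limit or range.

### The arm

A 7-joint arm with a two-finger parallel gripper is mounted at the origin on the work surface. World frame = base frame: x ahead of the robot, y to its left, z up, the work surface at z = 0. Lengths are in mm, angles in rad, forces in N, time in s.
With the tool pointing down it reaches from about 400 to 875 mm from the base axis. Payload 4.4 kg.
Tool frame: the origin (TCP) lies midway between the tips of the shut fingers; the grasp point (between the pads) lies ctrl.grip_depth behind it (ctrl.grip_depth is the distance from the TCP to the grasp point, in mm); z points along the fingers, y is the line along which they close (so a half turn about z gives the same grasp; the last joint's range is limited). The gripper opens to 85 mm and grips with 20 to 120 N. Pads are 22 mm wide; open, the fingers measure 114 mm over their backs; the gripper's body (76 mm by 85 mm) begins 54 mm behind the grasp point. The pads swing forward as they close: fully open they stand 13 mm farther back than shut.
Start: joints at [1.264, 0.628, 0.038, 1.517, -0.027, 0.996, -0.02], TCP at [155.039, -631.253, 231.313] pointing down, gripper open.
Joint ranges: [-3.06, 3.06], [-0.37, 2.12], [-1.25, 1.32], [0.18, 2.47], [-1.1, 4.24], [0.23, 1.98], [-2.94, 2.94]. Speed limits (rad/s): [2.57, 2.57, 3.14, 3.14, 3.14, 3.14, 3.14].

### API

Orientations are given as [roll, pitch, yaw] about the fixed x, y, z axes, in that order (R = Rz(yaw) Ry(pitch) Rx(roll)).
In Python, from cell import ctrl gives the robot as it stands.
- The arm moves only by the tool carry_out, never from a script. Its argument "deltas" is one flat list of numbers, 7 for each row, row after row: the turn, a rotation vector about the tool's x, y, z in degrees, then the shift along the tool's x, y, z in m, then the closure, from -1 (fully open) to 1 (shut). In form: [wx, wy, wz, dx, dy, dz, claw, wx, wy, wz, dx, dy, dz, claw, ...]. A call has 1 to 12 rows; each row shifts and turns the commanded pose from where the row before left it, along the tool's axes as they then stand; what a row does not reach is not made up. A row lasts 1/8 s, in which the tool goes at most 62.5 mm and 10.7 degrees, less where a joint would pass 70% of its speed; a pose out of reach is approached as far as the arm can. A call with a gripper value outside its range is refused whole. The fingers move at their own pace and stop on an object; the grip force is fixed at half the most. Time passes only in rows, so rows that do not move let the fingers close. It gives the time, the measured TCP pose, the force, the opening and the grip force at its end, in the units of the state.
- ctrl.read_state(): the state, without advancing time (a new reading comes with each control period).
- ctrl.get_image(name): name is "scene" or "top" or "wrist"; returns the picture (400x640x3 uint8, red, green, blue); there is no depth.
- ctrl.calibration(name): a dict with "mtx" (3x3 intrinsics, pixels), "R" (3x3) and "t" (3): a world point X has camera coordinates R X + t. Camera axes: x right, y down, z forward; pixel columns grow to the right and rows downward; lengths in mm; the calibration is good to about 2 mm. A picture is of the moment at which its call begins: read the wrist's pose just before it. calibration takes no time and is no camera call; for the wrist camera it gives the pose at the moment of the call.
- ctrl.finish_job(): hands the job in; it is judged then, once.
The state is a dict: "clock": time; "qpos": joint angles; "qd": joint speeds; "tau": joint torques, N m; "eef_pos": TCP position; "tool_rot": TCP orientation; "force": force on the tool from outside, world axes, zero at the start; "torque": the same for the moment, N m; "width": finger opening in mm; "gripper_force": force on a finger pad.
Only numpy, scipy, OpenCV 4.12 (cv2) and the standard library are available. Lean on these libraries where they do the work, as an engineer would, in place of code of your own. Each camera call takes 0.05 s, during which the arm holds its last target. There are 200 camera calls.

## Working session

There is one attempt and no reset: what is moved stays moved. The work goes in short steps, Python scripts to look and compute and a tool call to move; the robot and the scene stay as the last step left them, time stands still between calls to the robot, and variables do not carry over. Pictures are saved under pics/ and viewed, at most 14 in all, crops included, and the job is handed in when it is done.

Besides the shell and the picture viewer there is one more tool, called after ">>>" as name(argument=value, ...) on one line, values as JSON. carry_out: Moves the arm, as the interface text tells. Its arguments: {"type":"object","properties":{"deltas":{"type":"array"}},"required":["deltas"]}

```bash
mkdir -p pics; ls; python3 - <<'E'
from cell import ctrl
import cv2
s=ctrl.read_state()
print({k:s[k] for k in('clock','eef_pos','tool_rot','force','width')},ctrl.grip_depth)
for n in('scene','top','wrist'):
    c=ctrl.calibration(n);im=ctrl.get_image(n);cv2.imwrite(f'pics/{n}0.png',im[:,:,::-1])
    print(n,c['mtx'].round(1).tolist(),c['R'].round(3).tolist(),c['t'].round(1).tolist())
E
```

```text
pics
{'clock': 0.0, 'eef_pos': array([ 154.91731637, -630.63092432,  230.39510674]), 'tool_rot': array([-3.13970260e+00,  3.20081932e-05,  2.40872203e-01]), 'force': array([-0.21258791, -0.0202008 , -0.16532112]), 'width': 85.4811343620618} 18.700000000000003
scene [[370.8, 0.0, 318.3], [0.0, 370.8, 201.8], [0.0, 0.0, 1.0]] [[-0.87, 0.494, 0.001], [0.34, 0.602, -0.722], [-0.357, -0.628, -0.691]] [425.1, -152.3, 1095.4]
top [[437.0, 0.0, 322.0], [0.0, 437.0, 198.7], [0.0, 0.0, 1.0]] [[0.009, -1.0, -0.023], [-0.993, -0.006, -0.121], [0.121, 0.024, -0.992]] [26.0, 514.4, 1079.6]
wrist [[337.6, 0.0, 320.4], [0.0, 337.6, 202.7], [0.0, 0.0, 1.0]] [[0.239, -0.971, -0.001], [-0.935, -0.23, 0.271], [-0.264, -0.064, -0.963]] [-649.0, -36.6, 376.6]
```

View pics/top0.png

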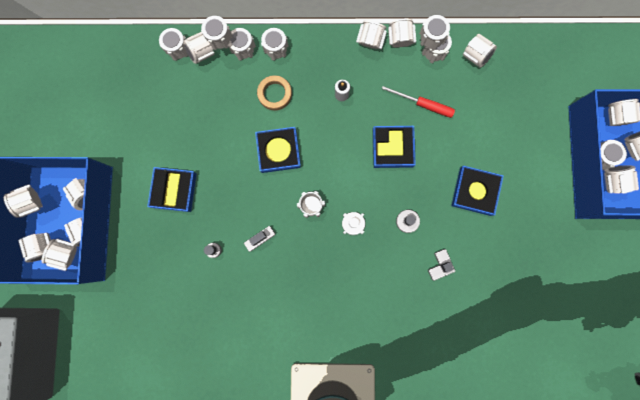

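View pics/scene0.png

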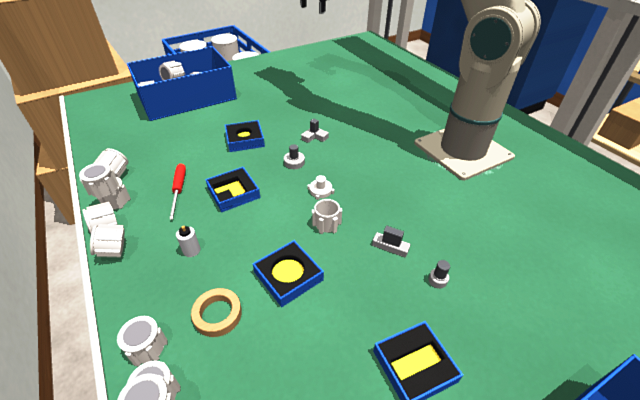

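The top view shows the cases at bar (172,190), big round (278,150), angle (394,146) and small round (478,191). The gauges are the small plug (213,250), bar (260,238), big plug (408,220) and angle (441,265). The cup is at (312,204) and the cap at (353,223). The scene view agrees with this layout.

```bash
cat > h.py <<'E'
import numpy as np,cv2
from cell import ctrl
def cam(n): c=ctrl.calibration(n); return c['mtx'],np.array(c['R']),np.array(c['t'])
def plane(c,px,z):
    K,R,t=c; px=np.atleast_2d(px).astype(float); d=(R.T@np.linalg.inv(K)@np.c_[px,np.ones(len(px))].T).T
    o=-R.T@t; return o+d*((z-o[2])/d[:,2])[:,None]
def proj(c,X):
    K,R,t=c; p=K@(R@np.atleast_2d(X).T+t[:,None]); return (p[:2]/p[2]).T
def tri(views):  # [(cam,px)...] least squares ray crossing; returns point and rms miss
    A=np.zeros((3,3));b=np.zeros(3);L=[]
    for c,px in views:
        o=-c[1].T@c[2]; d=plane(c,px,0)[0]-o; d/=np.linalg.norm(d); P=np.eye(3)-np.outer(d,d); A+=P;b+=P@o;L.append((P,o))
    X=np.linalg.solve(A,b); return X,[round(float(np.linalg.norm(P@(X-o))),1) for P,o in L]
def hsv(im): return cv2.cvtColor(im,cv2.COLOR_RGB2HSV)
YEL=((22,120,120),(34,255,255)); BLUE=((105,130,60),(125,255,255))
def blobs(m,lo,hi):
    n,l,s,c=cv2.connectedComponentsWithStats(m.astype(np.uint8)); return [(c[i],s[i],l==i) for i in range(1,n) if lo<=s[i][4]<=hi]
E
python3 - <<'E'
from h import *
for n in('top','scene'):
    c=cam(n);im=cv2.imread(f'pics/{n}0.png')[:,:,::-1].copy();H=hsv(im)
    print(n,'cam',-c[1].T@c[2])
    for b in blobs(cv2.inRange(H,*YEL)>0,60,2500): print(' yel',b[0].round(1),b[1][4],plane(c,b[0],12)[0].round(0))
    B=cv2.inRange(H,*BLUE);cs,h=cv2.findContours(B,cv2.RETR_CCOMP,cv2.CHAIN_APPROX_NONE)
    for k,q in enumerate(cs):
        if h[0][k][3]>=0 and 300<cv2.contourArea(q)<6000:
            M=cv2.moments(q);p=(M['m10']/M['m00'],M['m01']/M['m00'])
            W=plane(c,q[:,0],31)[:,:2].astype(np.float32);r=cv2.minAreaRect(W)
            print(' hole',np.round(p,1),'rect',np.round(r[0]),np.round(r[1]),round(r[2],1))
    D=(H[:,:,2]<75)&(H[:,:,1]<110)
    for b in blobs(D,20,900): print(' dark',b[0].round(1),b[1][4],plane(c,b[0],45)[0].round(0))
E
```

```text
top cam [ 379.89016034    3.46499148 1134.2288019 ]
 yel [391.5 144.8] 504 [ 660. -150.   12.]
 yel [277.9 149.5] 478 [646. 148.  12.]
 yel [171.7 189.2] 365 [539. 424.  12.]
 yel [477.  190.3] 237 [ 541. -368.   12.]
 hole [170.1 188.8] rect [538. 421.] [ 99. 100.] 84.3
 hole [478.5 190. ] rect [ 539. -365.] [ 99. 100.] 76.1
 hole [ 52.4 246.4] rect [380. 709.] [124. 176.] 19.8
 hole [ 22.  201.1] rect [503. 806.] [86. 94.] 27.7
 hole [ 75.2 192.6] rect [522. 672.] [90. 60.] 4.3
 hole [277.1 148.5] rect [645. 147.] [100. 100.] 8.1
 hole [393.9 145.6] rect [ 654. -154.] [97. 98.] 0.1
 dark [226.2  50.7] 29 [904. 286.  45.]
 dark [208.8  58.9] 87 [881. 331.  45.]
 dark [487.9  57. ] 42 [ 885. -397.   45.]
 dark [342.1  86.2] 37 [806. -20.  45.]
 dark [265.6  89.5] 21 [798. 179.  45.]
 dark [290.   98.7] 20 [773. 115.  45.]
 dark [276.7 148. ] 739 [642. 147.  45.]
 dark [395.3 146.3] 747 [ 648. -155.   45.]
 dark [634.2 135.2] 28 [ 678. -754.   45.]
 dark [617.9 168.1] 46 [ 594. -708.   45.]
 dark [169.4 188.4] 845 [536. 418.  45.]
 dark [194.2 193.6] 44 [523. 354.  45.]
 dark [ 79.9 2
[... 600 characters left out ...]
47.    45.]
 dark [321.8   5.6] 63 [ -248. -1262.    45.]
 dark [387.8  18.8] 128 [-424. -927.   45.]
 dark [464.2  10.6] 24 [-840. -836.   45.]
 dark [604.2  73.3] 750 [-754.  -54.   45.]
 dark [165.   71.2] 22 [ 651. -866.   45.]
 dark [622.5  94.2] 193 [-651.   72.   45.]
 dark [534.1 107.1] 159 [-317.  -18.   45.]
 dark [455.1 131.1] 649 [  5. -40.  45.]
 dark [243.1 131.1] 433 [ 546. -346.   45.]
 dark [313.4 126.8] 70 [ 355. -265.   45.]
 dark [293.5 153.4] 67 [ 467. -175.   45.]
 dark [233.3 179.4] 455 [ 647. -152.   45.]
 dark [224.1 195.2] 104 [ 687. -108.   45.]
 dark [184.3 231.4] 63 [800. -39.  45.]
 dark [391.4 238.8] 183 [423. 199.  45.]
 dark [439.8 272.6] 114 [394. 315.  45.]
```

>>> carry_out(deltas=[0,0,7,0,0,0,-1,0,0,6.8,0,0,0,-1,0,0,0,0.034,-0.045,0,-1,0,0,0,0.034,-0.045,0,-1,0,0,0,0.034,-0.045,0,-1,0,0,0,0.034,-0.045,0,-1,0,0,0,0.034,-0.045,0,-1,0,0,0,0.034,-0.045,0,-1,0,0,0,0.034,-0.045,0,-1,0,0,0,0.034,-0.045,0,-1,0,0,0,0.034,-0.045,0,-1,0,0,0,0,0,0,-1])

```text
clock: 1.65
eef_pos: [464.2, -221.1, 231.1]
tool_rot: [-3.139, -0.001, 0.009]
force: [-0.2, 0.9, -0.4]
width: 85.2
gripper_force: 0.0
```

```bash
python3 - <<'E'
from h import *
import pickle
s=ctrl.read_state();print(s['eef_pos'],s['tool_rot'],s['clock'],s['qpos'].round(2) if hasattr(s['qpos'],'round') else s['qpos'])
c=cam('wrist');im=ctrl.get_image('wrist');cv2.imwrite('pics/w1.png',im[:,:,::-1]);pickle.dump(c,open('w1.pkl','wb'))
E
```

```text
[ 464.22114846 -221.07382888  231.08291959] [-3.13916001e+00 -1.44775840e-03  9.47649491e-03] 1.65 [ 0.34  0.44  0.07  1.89 -0.05  0.81 -1.12]
```

View pics/w1.png

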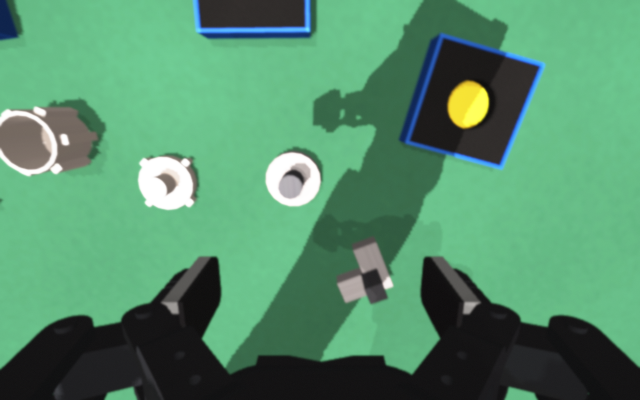

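The wrist view shows the big plug at (292,180), cap (167,183) and cup (45,140). The angle gauge has its post at (372,280), with one leg going up (+x) and the other left (+y). The small round case is at (470,104). Next I survey the left side.

>>> carry_out(deltas=[0,0,0.4,0,-0.053,0,-1,0,0,0,0,-0.053,0,-1,0,0,0,0,-0.053,0,-1,0,0,0,0,-0.053,0,-1,0,0,0,0,-0.053,0,-1,0,0,0,0,-0.053,0,-1,0,0,0,0,-0.053,0,-1,0,0,0,0,-0.053,0,-1,0,0,0,0,-0.053,0,-1,0,0,0,0,0,0,-1])

```text
clock: 2.95
eef_pos: [463.8, 254.2, 231.1]
tool_rot: [-3.14, -0.0, -0.002]
force: [-0.9, -1.2, 1.4]
width: 85.4
gripper_force: 0.0
```

```bash
python3 - <<'E'
from h import *
import pickle
s=ctrl.read_state();print(s['eef_pos'],s['tool_rot'],s['clock'],s['qpos'])
c=cam('wrist');im=ctrl.get_image('wrist');cv2.imwrite('pics/w2.png',im[:,:,::-1]);pickle.dump(c,open('w2.pkl','wb'))
E
```

```text
[463.80095046 254.222306   231.0796839 ] [-3.13959739e+00 -1.24839930e-04 -1.92352413e-03] 2.95 [-0.56317554  0.45462809  0.01409355  1.8561028  -0.01060171  0.82977559
 -2.11608446]
```

View pics/w2.png

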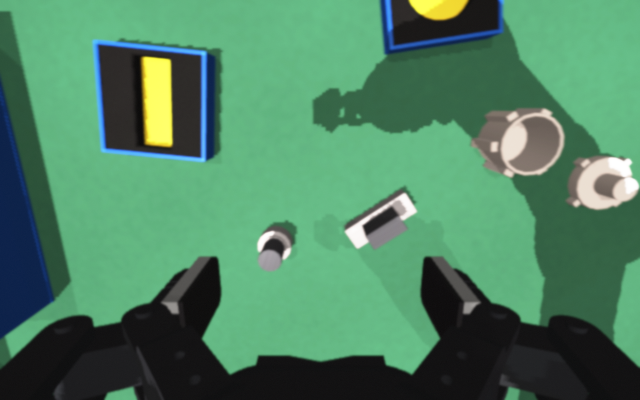

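The left view shows the small plug with its plate at (273,245), the bar at (381,219) and the bar case at (155,102). I'll enlarge all four gauges in the three views to pick out their post tops.

```bash
python3 - <<'E'
import cv2,numpy as np
L=[('w1',292,180,33),('w1',368,273,33),('w2',273,248,33),('w2',381,220,38),
('scene0',293,156,20),('scene0',314,131,20),('scene0',440,274,20),('scene0',391,240,20),
('top0',408,220,20),('top0',441,265,20),('top0',213,250,20),('top0',260,238,20)]
r=[]
for n,x,y,h in L:
    r.append(cv2.resize(cv2.imread(f'pics/{n}.png')[y-h:y+h,x-h:x+h],(200,200),interpolation=cv2.INTER_CUBIC))
cv2.imwrite('pics/m1.png',np.vstack([np.hstack(r[i:i+4]) for i in(0,4,8)]))
E
```

```text
(no output)
```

View pics/m1.png

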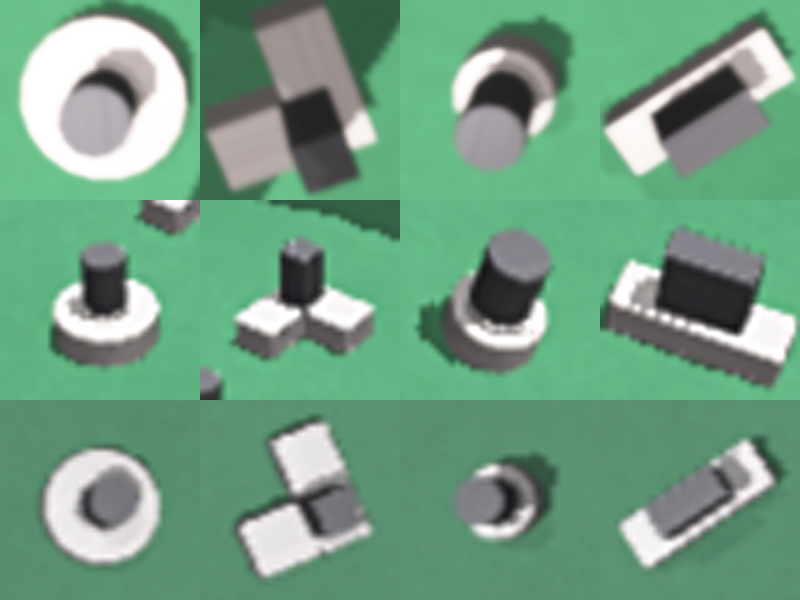

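```bash
python3 - <<'E'
from h import *
import pickle
w1,w2=[pickle.load(open(f,'rb')) for f in('w1.pkl','w2.pkl')];T,S=cam('top'),cam('scene')
P={'big':(w1,(291,186.3),(293.8,147.2),(412,218.8)),'angle':(w1,(376.9,293.5),(314.4,121),(448.2,266.4)),
'small':(w2,(270.4,260.5),(444,265),(209.2,250.2)),'bar':(w2,(387.5,232.9),(393.6,231),(258,237.4))}
for k,(w,a,b,c) in P.items():
    X,m=tri([(w,a),(S,b),(T,c)]);print(k,X.round(1),m,'z56:',[plane(v,p,56)[0][:2].round(1) for v,p in((w,a),(S,b),(T,c))])
def ang(c,p,q,z): d=(plane(c,q,z)-plane(c,p,z))[0];return np.degrees(np.arctan2(d[1],d[0])).round(1),np.hypot(*d[:2]).round(1)
f=lambda x,y,ox,oy,s:(x*s+ox,y*s+oy)
print('angle A,B',ang(T,f(172,130,421,245,.2),f(122,20,421,245,.2),20),ang(T,f(172,130,421,245,.2),f(62,178,421,245,.2),20))
print('bar',ang(T,f(22,122,240,218,.2),f(148,42,240,218,.2),20),ang(w2,f(37,175,343,182,.38),f(195,78,343,182,.38),20))
# case holes in wrist views
for n,w in(('w1',w1),('w2',w2)):
    H=hsv(cv2.imread(f'pics/{n}.png')[:,:,::-1].copy());B=cv2.inRange(H,*BLUE);cs,h=cv2.findContours(B,cv2.RETR_CCOMP,cv2.CHAIN_APPROX_NONE)
    for k,q in enumerate(cs):
        if h[0][k][3]>=0 and cv2.contourArea(q)>3000:
            W=plane(w,q[:,0],31)[:,:2].astype(np.float32);r=cv2.minAreaRect(W);print(n,np.round(r[0],1),np.round(r[1],1),round(r[2],1))
    for b in blobs(cv2.inRange(H,*YEL)>0,300,9999): print(' yel',plane(w,b[0],12)[0].round(1))
for n,c in(('top',T),('scene',S)):
    H=hsv(cv2.imread(f'pics/{n}0.png')[:,:,::-1].copy())
    m=cv2.inRange(H,*BLUE);cs,h=cv2.findContours(m,cv2.RETR_CCOMP,cv2.CHAIN_APPROX_NONE)
    for k,q in enumerate(cs):
        if h[0][k][3]>=0 and 300<cv2.contourArea(q)<6000:
            r=cv2.minAreaRect(plane(c,q[:,0],31)[:,:2].astype(np.float32));print(n,np.round(r[0],1),np.round(r[1],1),round(r[2],1))
E
```

```text
big [ 459.6 -192.    53.7] [1.8, 2.3, 3.5] z56: [array([ 458.4, -192.7]), array([ 459.7, -186.7]), array([ 462.8, -192.5])]
angle [ 345.4 -279.3   55.3] [2.9, 1.8, 2.6] z56: [array([ 343.6, -281.5]), array([ 345.9, -275.7]), array([ 347.9, -278.1])]
small [380.1 307.3  53.3] [1.6, 1.3, 1.4] z56: [array([380.3, 305.6]), array([381.9, 309.8]), array([381.5, 306.5])]
bar [411.9 187.8  55. ] [1.9, 1.7, 2.4] z56: [array([410.2, 187.4]), array([412.5, 190.3]), array([414. , 186.6])]
angle A,B (np.float64(23.4), np.float64(59.3)) (np.float64(113.7), np.float64(60.3))
bar (np.float64(-57.0), np.float64(75.7)) (np.float64(-56.0), np.float64(77.7))
w1 [ 536.1 -367.6] [96. 97.] 75.9
 yel [ 536.4 -371.1   12. ]
w2 [535.3 418.2] [95.7 96.7] 84.3
 yel [622.2 141.8  12. ]
 yel [537.7 421.3  12. ]
top [537.8 421.2] [99.3 99.6] 84.3
top [ 539.4 -365.4] [99.3 99.5] 76.1
top [379.8 708.9] [123.8 176.4] 19.8
top [502.6 805.5] [85.7 93.6] 27.7
top [521.8 671.9] [90.  60.2] 4.3
top [644.6 147.5] [99.7 99.5] 8.1
top [ 653.6 -153.9] [97.4 98.2] 0.1
scene [644.2 146.3] [97.7 98. ] 7.9
scene [ 653.7 -153.9] [ 98.8 100.6] 0.6
scene [ 624.7 -907.8] [187.8  97.7] 83.9
```

The three views put the post tops at 53–55 mm, against 56 mm in the text, and the case sizes fit. I'll take the small plug first, stopping above it for a close look.

>>> carry_out(deltas=[0,0,0,-0.0208,-0.013,0.03,-1,0,0,0,-0.0208,-0.013,0.03,-1,0,0,0,-0.0208,-0.013,0.03,-1,0,0,0,-0.0208,-0.013,0.03,-1,0,0,0,0,0,0,-1,0,0,0,0,0,0,-1])

```text
clock: 3.75
eef_pos: [383.2, 301.7, 112.0]
tool_rot: [3.141, -0.002, -0.01]
force: [-0.7, 0.7, 0.3]
width: 84.9
gripper_force: 0.0
```

```bash
cat > look.py <<'E'
import sys,pickle
from h import *
def look(n):
    s=ctrl.read_state();c=cam('wrist');im=ctrl.get_image('wrist');cv2.imwrite(f'pics/{n}.png',im[:,:,::-1]);pickle.dump(c,open(n+'.pkl','wb'))
    print('tcp',s['eef_pos'].round(1),'yaw',np.degrees(s['tool_rot'][2]).round(1),'w',round(float(s['width']),1),'F',np.round(s['force'],1),'tcp px',proj(c,s['eef_pos']).round(0),'t',s['clock']); return c,im
if __name__=='__main__': look(sys.argv[1])
E
python3 look.py w3
```

```text
tcp [383.2 301.7 112. ] yaw -0.6 w 84.9 F [-0.7  0.7  0.3] tcp px [[320. 260.]] t 3.75
```

View pics/w3.png

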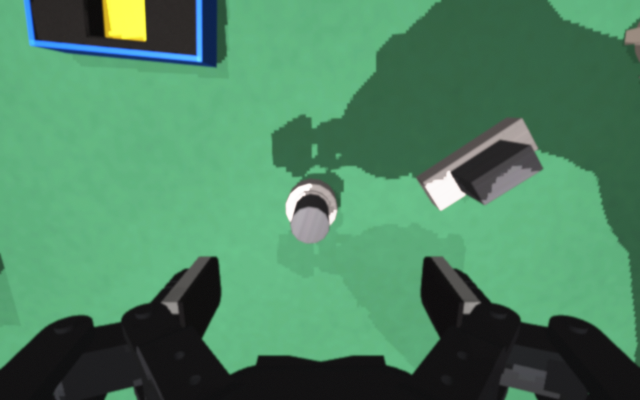

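The small plug's post top is at (310,224).

```bash
python3 - <<'E'
from h import *
import pickle
a,b=[pickle.load(open(f,'rb')) for f in('w2.pkl','w3.pkl')]
print(plane(b,(310,224),56),tri([(a,(270.4,260.5)),(b,(310,224))]))
E
```

```text
[[381.01234905 307.99281399  56.        ]] (array([377.59916849, 307.53128784,  48.56271179]), [1.1, 1.1])
```

>>> carry_out(deltas=[0,0,0,-0.002,-0.0055,0.044,-1,0,0,0,0,0,0.044,-1,0,0,0,0,0,0,-1,0,0,0,0,0,0,1,0,0,0,0,0,0,1,0,0,0,0,0,0,1,0,0,0,0,0,0,1,0,0,0,0,0,0,1,0,0,0,0,0,0,1])

```text
clock: 4.92
eef_pos: [379.9, 309.2, 24.6]
tool_rot: [-3.14, -0.002, -0.007]
force: [-0.8, -0.8, 8.2]
width: 23.8
gripper_force: 58.3
```

>>> carry_out(deltas=[0,0,0,0,0,-0.06,1,0,0,0,0,0,-0.06,1,0,0,0,0.013,0.056,0,1,0,0,0,0.013,0.056,0,1,0,0,0,0.013,0.056,0,1,0,0,0,0.013,0.056,0,1,0,0,0,0.013,0.056,0,1,0,0,0,0.013,0.056,0,1,0,0,0,0.013,0.056,0,1,0,0,0,0.013,0.056,0,1,0,0,0,0.013,0.056,0,1,0,0,0,0.013,0.056,0,1])

```text
clock: 6.42
eef_pos: [505.2, -253.8, 143.5]
tool_rot: [-3.141, 0.0, -0.007]
force: [0.6, 0.1, -3.0]
width: 23.3
gripper_force: 59.7
```

>>> carry_out(deltas=[0,0,0,0,0.056,0,1,0,0,0,0,0.03,0,1,0,0,0,0,0,0,1,0,0,0,0,0,0,1])

```text
clock: 6.92
eef_pos: [504.5, -336.6, 143.1]
tool_rot: [-3.14, 0.001, -0.006]
force: [-0.0, 1.2, -2.1]
width: 23.2
gripper_force: 59.6
```

```bash
python3 look.py w4
```

```text
tcp [ 504.5 -336.6  143.1] yaw -0.4 w 23.2 F [-0.   1.2 -2.1] tcp px [[320. 260.]] t 6.925
```

View pics/w4.png

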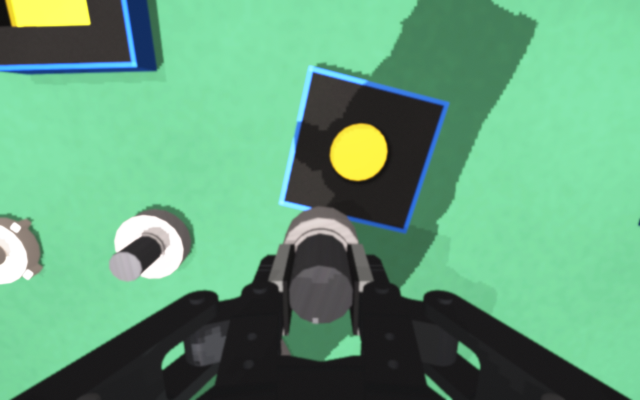

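The gripped plug's post top is at about (320,295). The case fills (282–448, 67–230), with its yellow floor at (359,153).

```bash
cat >> h.py <<'E'
def cases(c,im,lo=3000):
    H=hsv(im);B=cv2.inRange(H,*BLUE);cs,h=cv2.findContours(B,cv2.RETR_CCOMP,cv2.CHAIN_APPROX_NONE)
    for k,q in enumerate(cs):
        if h[0][k][3]>=0 and cv2.contourArea(q)>lo:
            r=cv2.minAreaRect(plane(c,q[:,0],31)[:,:2].astype(np.float32));print(' hole',np.round(r[0],1),np.round(r[1],1),round(r[2],1))
    for k,q in enumerate(cs):
        if h[0][k][3]<0 and cv2.contourArea(q)>lo:
            r=cv2.minAreaRect(plane(c,q[:,0],31)[:,:2].astype(np.float32));print(' outer',np.round(r[0],1),np.round(r[1],1),round(r[2],1))
    for b in blobs(cv2.inRange(H,*YEL)>0,300,99999): print(' yel',plane(c,b[0],12)[0].round(1),b[1][:4])
E
python3 - <<'E'
from h import *
import pickle
c=pickle.load(open('w4.pkl','rb'));im=cv2.imread('pics/w4.png')[:,:,::-1].copy()
cases(c,im);print(plane(c,(320,295),174.5),plane(c,(151,246),20))
E
```

```text
yel [ 638.7 -140.1   12. ] [ 5  0 86 28]
 yel [ 537.1 -367.4   12. ] [329 123  59  58]
[[ 505.28955459 -336.63014735  174.5       ]] [[ 459.68754381 -193.23512021   20.        ]]
```

>>> carry_out(deltas=[0,0,0,0.016,0.0155,0,1,0,0,0,0.016,0.0155,0.03,1,0,0,0,0,0,0.03,1,0,0,0,0,0,0.02,1,0,0,0,0,0,0.012,1,0,0,0,0,0,0.012,1,0,0,0,0,0,0,1])

```text
clock: 7.85
eef_pos: [536.2, -368.9, 38.9]
tool_rot: [-3.141, 0.001, -0.007]
force: [1.1, -0.2, -2.0]
width: 23.4
gripper_force: 59.6
```

>>> carry_out(deltas=[0,0,0,0,0,0.002,1,0,0,0,0,0,0,1,0,0,0,0,0,0,-1,0,0,0,0,0,0,-1,0,0,0,0,0,0,-1,0,0,0,0,0,0,-1,0,0,0,0,0,-0.05,-1,0,0,0,-0.031,0,-0.04,-1,0,0,-8,-0.04,-0.022,0,-1,0,0,-8,-0.04,-0.022,0,-1,0,0,-8,-0.04,-0.022,0,-1,0,0,0,0,0,0,-1])

```text
clock: 9.35
eef_pos: [374.3, -319.1, 127.4]
tool_rot: [-3.138, 0.003, 0.41]
force: [1.3, -0.4, 0.2]
width: 85.3
gripper_force: 0.0
```

```bash
python3 look.py w5
```

```text
tcp [ 374.3 -319.1  127.4] yaw 23.5 w 85.3 F [ 1.3 -0.4  0.2] tcp px [[322. 260.]] t 9.35
```

View pics/w5.png

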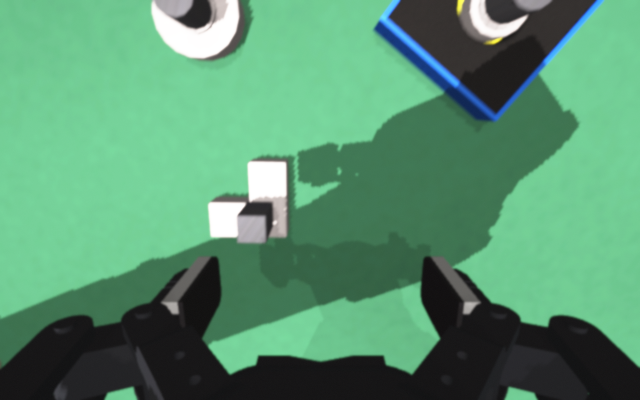

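The small plug sits in its cutout at (495,15). The angle gauge is square with the tool, its post top at about (253,228).

```bash
cat >> h.py <<'E'
def toolshift(p,q,yaw):  # world target p, from q, yaw deg, tool down
    a=np.radians(yaw);d=np.array(p[:2])-np.array(q[:2]);return np.round([d@[np.cos(a),np.sin(a)],d@[np.sin(a),-np.cos(a)]],1)
E
python3 - <<'E'
from h import *
import pickle
c=pickle.load(open('w5.pkl','rb'))
p=plane(c,(252.7,228.3),56)[0];print(p,toolshift(p,(374.3,-319.1),23.5))
cr=plane(c,[(249,160),(287,159),(208,199),(208,236),(287,237)],20);print(cr.round(1))
v=cr[1]-cr[4];print(np.degrees(np.arctan2(v[1],v[0])),np.linalg.norm(v));v=cr[3]-cr[4];print(np.degrees(np.arctan2(v[1],v[0]))-90,np.linalg.norm(v))
E
```

```text
[ 345.82279502 -281.18434304   56.        ] [-11.  -46.1]
[[ 379.9 -258.2   20. ]
 [ 391.8 -283.7   20. ]
 [ 339.2 -239.8   20. ]
 [ 310.4 -249.3   20. ]
 [ 334.5 -306.7   20. ]]
21.93932964166594 61.73232845447547
22.769312048712365 62.29539791447585
```

>>> carry_out(deltas=[0,0,0,-0.011,-0.046,0.02,-1,0,0,0,0,0,0.043,-1,0,0,0,0,0,0.04,-1,0,0,0,0,0,0,-1,0,0,0,0,0,0,1,0,0,0,0,0,0,1,0,0,0,0,0,0,1,0,0,0,0,0,0,1,0,0,0,0,0,0,1,0,0,0,0,0,0,1])

```text
clock: 10.65
eef_pos: [350.1, -282.4, 26.9]
tool_rot: [3.14, 0.001, 0.412]
force: [-1.8, 1.5, 9.3]
width: 19.1
gripper_force: 59.3
```

>>> carry_out(deltas=[0,0,0,0,0,-0.06,1,0,0,7.8,0,0,-0.06,1,0,0,7.8,0,0,0,1,0,0,7.7,0,0,0,1,0,0,0,0.053,-0.0254,0,1,0,0,0,0.053,-0.0254,0,1,0,0,0,0.053,-0.0254,0,1,0,0,0,0.053,-0.0254,0,1,0,0,0,0.053,-0.0254,0,1,0,0,0,0,0,0,1,0,0,0,0,0,0,1])

```text
clock: 12.02
eef_pos: [613.0, -154.1, 144.9]
tool_rot: [3.141, 0.003, 0.006]
force: [-0.0, -0.8, -3.2]
width: 19.0
gripper_force: 60.3
```

```bash
python3 - <<'E'
from look import *
c,im=look('w6');cases(c,im)
E
```

```text
tcp [ 613.  -154.1  144.9] yaw 0.3 w 19.0 F [-0.  -0.8 -3.2] tcp px [[320. 260.]] t 12.025
 outer [ 540.8 -356.8] [122.1 107.6] 75.9
 yel [ 655.7 -155.    12. ] [266  86  88  90]
```

View pics/w6.png

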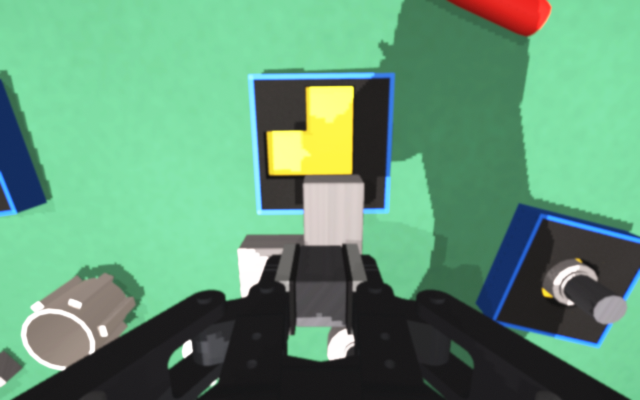

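The yellow L floor spans cols 266–354 and rows 86–176. The held gauge's x leg spans cols 305–362, with its top end edge at row 184.

```bash
python3 - <<'E'
from h import *
import pickle
c=pickle.load(open('w6.pkl','rb'));im=cv2.imread('pics/w6.png')[:,:,::-1].copy()
g=cv2.cvtColor(im,cv2.COLOR_RGB2GRAY)
print('col at x=335 rows170-195',g[170:196,335]);print('row 215 cols 298-312',g[215,298:313],'355-370',g[215,355:370]); print('y leg col 255 rows 228-260',g[228:260,255],'row 262 cols 230-246',g[262,230:246])
m=cv2.inRange(hsv(im),*YEL)>0
r,q=np.nonzero(m);print('edges: top',np.nonzero(m[:,330])[0][[0,-1]],'row150',np.nonzero(m[150])[0][[0,-1]],'row100',np.nonzero(m[100])[0][[0,-1]],'col285',np.nonzero(m[:,285])[0][[0,-1]])
for p in[(330,85.5),(285,175.5),(266.5,150),(353.5,150),(305,100),(353.5,100)]: print(p,plane(c,p,12)[0].round(1))
E
```

```text
col at x=335 rows170-195 [228 228 225 211 160 111 100 101 101 101 103 110 134 170 193 203 207 207
 207 207 208 207 207 206 207 207]
row 215 cols 298-312 [192 192 191 189 184 181 192 205 210 211 210 208 207 208 210] 355-370 [210 209 207 206 204 203 196 176 160 166 172 173 171 172 172]
y leg col 255 rows 228-260 [193 193 192 192 191 181 151 119 104 101 101  99 101 102 103 103 103 102
 103 117 151 192 222 233 245 253 255 255 255 255 255 255] row 262 cols 230-246 [192 192 192 193 193 194 194 204 239 254 255 255 255 255 255 255]
edges: top [ 86 174] row150 [267 352] row100 [305 353] col285 [130 175]
(330, 85.5) [ 696.  -161.3   12. ]
(285, 175.5) [ 625.5 -125.1   12. ]
(266.5, 150) [ 646.3 -110.7   12. ]
(353.5, 150) [ 646.7 -181.    12. ]
(305, 100) [ 685.2 -142.    12. ]
(353.5, 100) [ 685.4 -179.7   12. ]
```

```bash
python3 - <<'E'
from h import *
import pickle
c=pickle.load(open('w6.pkl','rb'))
for n,p,z in[('leg end x+40',(335,182.5),138),('left y+8',(304.5,215),138),('right y-20',(361.8,215),138),('yleg front x+8',(255,248.5),138),('yleg end y+40',(237.7,262),138),
 ('end bottom x+40',(335,174),118),('yleg bottom x+8',(255,234),118)]: print(n,plane(c,p,z)[0].round(1))
print('rim z31',plane(c,[(250,74.5),(393,73),(388,212),(259,213)],31).round(1))
E
```

```text
leg end x+40 [ 647.7 -160.5  138. ]
left y+8 [ 632.3 -146.8  138. ]
right y-20 [ 632.4 -173.2  138. ]
yleg front x+8 [ 615.5 -123.2  138. ]
yleg end y+40 [ 608.4 -114.5  138. ]
end bottom x+40 [ 647.7 -161.4  118. ]
yleg bottom x+8 [ 615.  -119.4  118. ]
rim z31 [[ 701.9 -104.    31. ]
 [ 703.5 -205.3   31. ]
 [ 600.3 -208.    31. ]
 [ 599.  -105.8   31. ]]
```

>>> carry_out(deltas=[0,0,0,0.0217,0.001,0,1,0,0,0,0.0217,0.001,0.02,1,0,0,0,0,0,0.035,1,0,0,0,0,0,0.02,1,0,0,0,0,0,0,1,0,0,0,0,0,0,1])

```text
clock: 12.82
eef_pos: [658.4, -156.4, 71.9]
tool_rot: [3.14, -0.001, 0.005]
force: [0.8, 0.1, -2.6]
width: 19.0
gripper_force: 60.2
```

```bash
python3 look.py w7
```

```text
tcp [ 658.4 -156.4   71.9] yaw 0.3 w 19.0 F [ 0.8  0.1 -2.6] tcp px [[320. 260.]] t 12.825
```

View pics/w7.png

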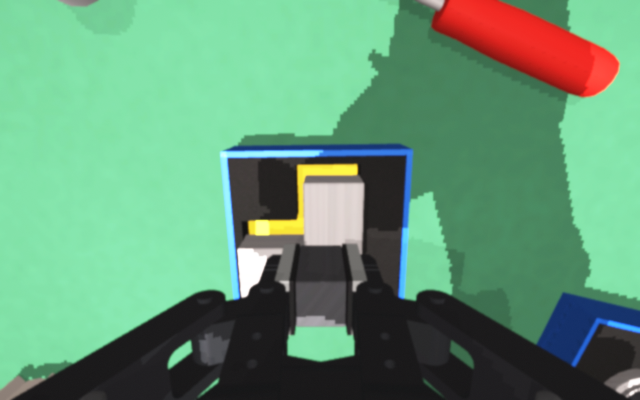

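The leg end is at rows 177–184. The yellow floor shows ahead of it from row 164 and on its left from col 297.

```bash
python3 - <<'E'
from h import *
import pickle
c=pickle.load(open('w7.pkl','rb'));im=cv2.imread('pics/w7.png')[:,:,::-1].copy()
g=cv2.cvtColor(im,cv2.COLOR_RGB2GRAY);m=cv2.inRange(hsv(im),*YEL)>0
print(g[158:190,335],np.nonzero(m[168])[0][[0,-1]],np.nonzero(m[:,335])[0][[0,-1]],np.nonzero(m[:,280])[0][[0,-1]],np.nonzero(m[228])[0][[0,-1]])
print(g[205,298:310],g[205,355:370])
for n,p,z in[('floor x+44',(335,163.8),12),('floor y+12',(297,168),12),('floor y-24',(358,168),12),('floor x+12',(280,220),12),('floor y+44',(249,228),12),
 ('g x+40 top',(335,182.5),65),('g y+8',(304,205),65),('g y-20',(362.5,205),65)]: print(n,plane(c,p,z)[0].round(1))
print(plane(c,[(222,152),(410,151)],31).round(1))
E
```

```text
[ 36  35  34  34  41  80 152 209 225 229 230 230 230 230 230 228 218 175
 124 107 105 106 107 114 138 174 199 209 213 213 214 213] [297 357] [164 175] [220 234] [248 303]
[142 200 215 216 213 205 204 214 217 217 215 214] [217 216 214 213 212 210 203 178 125  67  35  30  30  31  32]
floor x+44 [ 693.  -165.1   12. ]
floor y+12 [ 690.3 -142.3   12. ]
floor y-24 [ 690.5 -179.    12. ]
floor x+12 [ 657.3 -131.1   12. ]
floor y+44 [ 651.9 -111.4   12. ]
g x+40 top [ 693.  -162.8   65. ]
g y+8 [ 682.4 -148.8   65. ]
g y-20 [ 682.5 -175.6   65. ]
[[ 702.1 -103.3   31. ]
 [ 703.1 -204.5   31. ]]
```

>>> carry_out(deltas=[0,0,0,-0.0025,-0.001,0,1,0,0,0,0,0,0.012,1,0,0,0,0,0,0.01,1,0,0,0,0,0,0.009,1,0,0,0,0,0,0,1,0,0,0,0,0,0,1])

```text
clock: 13.62
eef_pos: [655.1, -154.8, 39.1]
tool_rot: [3.141, 0.001, 0.005]
force: [-0.9, 0.3, -3.8]
width: 19.1
gripper_force: 61.0
```

>>> carry_out(deltas=[0,0,0,0,0,0,-1,0,0,0,0,0,0,-1,0,0,0,0,0,0,-1,0,0,0,0,0,0,-1,0,0,0,0,0,-0.06,-1,0,0,0,0,0,-0.03,-1,0,0,0,-0.045,0.009,0,-1,0,0,0,-0.045,0.009,0,-1,0,0,0,-0.045,0.009,0,-1,0,0,0,-0.045,0.009,0,-1,0,0,0,0,0,0,-1,0,0,0,0,0,0,-1])

```text
clock: 15.12
eef_pos: [476.7, -191.8, 130.3]
tool_rot: [3.141, -0.002, 0.005]
force: [0.7, -0.4, -0.6]
width: 85.4
gripper_force: 0.0
```

```bash
python3 look.py w8
```

```text
tcp [ 476.7 -191.8  130.3] yaw 0.3 w 85.4 F [ 0.7 -0.4 -0.6] tcp px [[320. 260.]] t 15.125
```

View pics/w8.png

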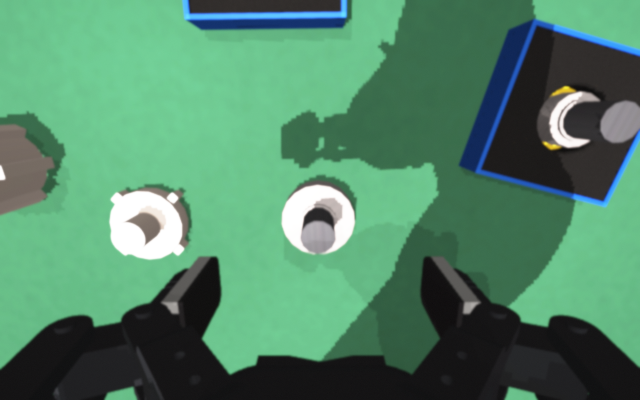

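The big plug's plate centre is at (319,219) and its post top at (318,237). The cap at (150,225) is well clear of the fingers.

```bash
python3 - <<'E'
from h import *
import pickle
c=pickle.load(open('w8.pkl','rb'))
print(plane(c,(318,237),56),plane(c,(319,219),20),plane(c,(145,228),16))
E
```

```text
[[ 458.70603276 -190.46678245   56.        ]] [[ 459.68082272 -191.07211125   20.        ]] [[450.09589272 -51.39109842  16.        ]]
```

>>> carry_out(deltas=[0,0,0,-0.0175,-0.001,0.01,-1,0,0,0,0,0,0.05,-1,0,0,0,0,0,0.045,-1,0,0,0,0,0,0,-1,0,0,0,0,0,0,1,0,0,0,0,0,0,1,0,0,0,0,0,0,1,0,0,0,0,0,0,1,0,0,0,0,0,0,1,0,0,0,0,0,0,1])

```text
clock: 16.42
eef_pos: [458.8, -191.2, 26.2]
tool_rot: [3.14, -0.002, 0.005]
force: [-1.2, -0.2, 9.4]
width: 23.7
gripper_force: 58.3
```

>>> carry_out(deltas=[0,0,0,0,0,-0.06,1,0,0,0,0,0,-0.06,1,0,0,0,0.021,-0.0482,0,1,0,0,0,0.021,-0.0482,0,1,0,0,0,0.021,-0.0482,0,1,0,0,0,0.021,-0.0482,0,1,0,0,0,0.021,-0.0482,0,1,0,0,0,0.021,-0.0482,0,1,0,0,0,0.021,-0.0482,0,1,0,0,0,0,0,0,1,0,0,0,0,0,0,1])

```text
clock: 17.8
eef_pos: [602.3, 146.5, 144.0]
tool_rot: [3.139, 0.002, 0.005]
force: [0.4, -1.3, -3.6]
width: 23.3
gripper_force: 60.0
```

```bash
python3 - <<'E'
from look import *
c,im=look('w9');cases(c,im)
E
```

```text
tcp [602.3 146.5 144. ] yaw 0.3 w 23.3 F [ 0.4 -1.3 -3.6] tcp px [[320. 260.]] t 17.8
 outer [538.3 374. ] [ 58.6 112.2] 84.4
 yel [644.  143.1  12. ] [280  99  83  85]
 yel [528.6 423.5  12. ] [  0 223  21  83]
```

View pics/w9.png

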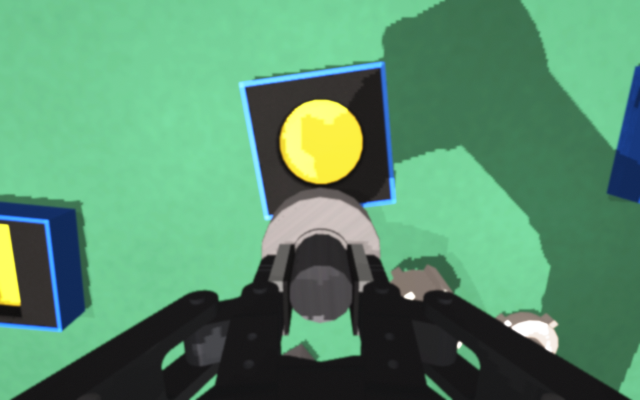

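The floor disc is centred at (321,142), with case corners at about (241,84), (383,63), (394,202) and (267,217). The held post top is at (320,292) and the plate spans cols 263–379.

```bash
python3 - <<'E'
from h import *
import pickle
c=pickle.load(open('w9.pkl','rb'));im=cv2.imread('pics/w9.png')[:,:,::-1].copy();g=cv2.cvtColor(im,cv2.COLOR_RGB2GRAY)
C=plane(c,[(241,84),(383,63),(394,202),(267,217)],31);print(C.round(1),C.mean(0))
print(plane(c,(320.5,141.5),12),'post',plane(c,(320,292),173.8))
print(g[183:206,320]);
for r in(197,198.5): print(plane(c,(320.5,r),137.8)+[-29,0,0])
print(plane(c,(320.5,188.5),117.8)+[-29,0,0])
E
```

```text
[[684.9 203.   31. ]
 [699.4 102.7  31. ]
 [598.2  88.4  31. ]
 [585.4 188.2  31. ]] [641.99674204 145.57274971  31.        ]
[[642.91491545 146.12186165  12.        ]] post [[603.52437368 146.65103868 173.8       ]]
[155  72  27  27  51  76  90  93  93  93  93  93  99 121 160 186 195 197
 196 198 198 198 198]
[[601.42426861 146.49236525 137.8       ]]
[[600.72207315 146.48836424 137.8       ]]
[[600.5859276  146.41737015 117.8       ]]
```

>>> carry_out(deltas=[0,0,0,0.0205,0.0005,0,1,0,0,0,0.0205,0,0.02,1,0,0,0,0,0,0.04,1,0,0,0,0,0,0.018,1,0,0,0,0,0,0.013,1,0,0,0,0,0,0.012,1,0,0,0,0,0,0,1,0,0,0,0,0,0,1])

```text
clock: 18.85
eef_pos: [644.8, 147.3, 42.3]
tool_rot: [3.141, -0.001, 0.005]
force: [-0.2, 0.5, -3.6]
width: 23.5
gripper_force: 60.0
```

>>> carry_out(deltas=[0,0,0,0,0,0.0035,1,0,0,0,0,0,0,1,0,0,0,0,0,0,-1,0,0,0,0,0,0,-1,0,0,0,0,0,0,-1,0,0,0,0,0,0,-1,0,0,0,0,0,-0.06,-1,0,0,0,-0.046,-0.008,-0.04,-1,0,0,0,-0.046,-0.008,0,-1,0,0,0,-0.046,-0.008,0,-1,0,0,0,-0.046,-0.008,0,-1,0,0,0,-0.046,-0.008,0,-1])

```text
clock: 20.35
eef_pos: [412.8, 186.2, 138.4]
tool_rot: [3.141, -0.0, 0.005]
force: [-0.8, 0.6, -0.6]
width: 85.7
gripper_force: 0.0
```

>>> carry_out(deltas=[0,0,-10.3,0,0,0,-1,0,0,-10.3,0,0,0,-1,0,0,-10.3,0,0,0,-1,0,0,-10.3,0,0,0,-1,0,0,-10.3,0,0,0,-1,0,0,-10.3,0,0,0,-1,0,0,-10.3,0,0,0,-1,0,0,-10.3,0,0,0,-1,0,0,-10.3,0,0,0,-1,0,0,-10.3,0,0,0,-1,0,0,-10.3,0,0,0,-1,0,0,-10,0,0,0,-1])

```text
clock: 21.85
eef_pos: [414.3, 185.8, 138.2]
tool_rot: [-3.141, 0.001, 2.163]
force: [0.2, -0.6, -0.3]
width: 85.4
gripper_force: 0.0
```

```bash
python3 look.py w10
```

```text
tcp [414.3 185.8 138.2] yaw 123.9 w 85.4 F [ 0.2 -0.6 -0.3] tcp px [[324. 265.]] t 21.85
```

View pics/w10.png

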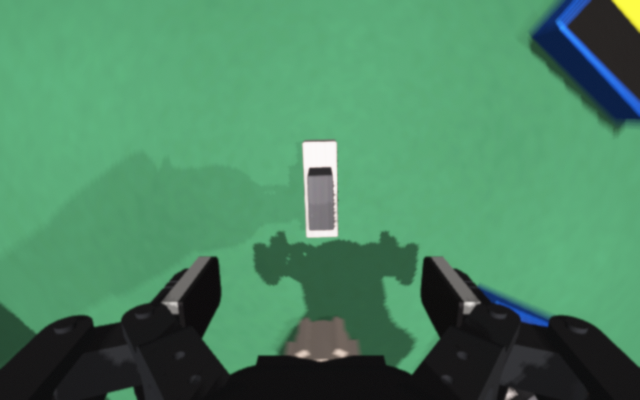

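The bar is aligned with the tool. Its rib top is centred at (320.5,203.5) and the plate spans cols 303–338 and rows 141–237.

```bash
python3 - <<'E'
from h import *
import pickle
c=pickle.load(open('w10.pkl','rb'))
p=plane(c,(320.5,203.5),56)[0];q=plane(c,(320.5,189),20)[0]
print(p,q,toolshift(p,(414.3,185.8),123.9),toolshift(q,(414.3,185.8),123.9))
e=plane(c,[(303,142),(303,237),(338,142),(338,237)],20);v=e[0]-e[1];print(np.degrees(np.arctan2(v[1],v[0])),np.linalg.norm(v),np.linalg.norm(e[2]-e[0]))
E
```

```text
[409.8277265  189.83109902  56.        ] [408.90272972 191.16196547  20.        ] [ 5.8 -1.5] [ 7.5 -1.5]
123.11308408926443 77.33461967717007 26.618481154075607
```

>>> carry_out(deltas=[0,0,0.5,0.0065,-0.0015,0.02,-1,0,0,0,0,0,0.05,-1,0,0,0,0,0,0.043,-1,0,0,0,0,0,0,-1,0,0,0,0,0,0,1,0,0,0,0,0,0,1,0,0,0,0,0,0,1,0,0,0,0,0,0,1,0,0,0,0,0,0,1,0,0,0,0,0,0,1])

```text
clock: 23.15
eef_pos: [409.9, 190.6, 25.8]
tool_rot: [3.141, 0.001, 2.148]
force: [0.7, 0.1, 7.2]
width: 17.3
gripper_force: 60.4
```

>>> carry_out(deltas=[0,0,0,0,0,-0.06,1,0,0,-10.24,0,0,-0.06,1,0,0,-10.24,0,0,0,1,0,0,-10.24,0,0,0,1,0,0,-10.24,0,0,0,1,0,0,-10.24,0,0,0,1,0,0,0,-0.0327,0.0495,0,1,0,0,0,-0.0327,0.0495,0,1,0,0,0,-0.0327,0.0495,0,1,0,0,0,-0.0327,0.0495,0,1,0,0,0,-0.0327,0.0495,0,1,0,0,0,0,0,0,1])

```text
clock: 24.65
eef_pos: [598.7, 423.0, 141.6]
tool_rot: [3.139, -0.001, 3.036]
force: [-1.0, -0.1, -3.3]
width: 16.9
gripper_force: 60.8
```

>>> carry_out(deltas=[0,0,0,0,0,0,1])

```text
clock: 24.78
eef_pos: [596.9, 418.6, 141.6]
tool_rot: [-3.138, -0.002, 3.037]
force: [0.2, -0.0, -3.3]
width: 17.3
gripper_force: 60.8
```

```bash
python3 - <<'E'
from look import *
c,im=look('w11');cases(c,im)
E
```

```text
tcp [596.9 418.6 141.6] yaw 174.0 w 17.3 F [ 0.2 -0.  -3.3] tcp px [[321. 267.]] t 24.775
 outer [637.3 170.1] [105.3 107.8] 7.9
 outer [551.5 609.7] [166.3  84.6] 8.2
 yel [532.9 419.9  12. ] [291  60  48 114]
```

View pics/w11.png

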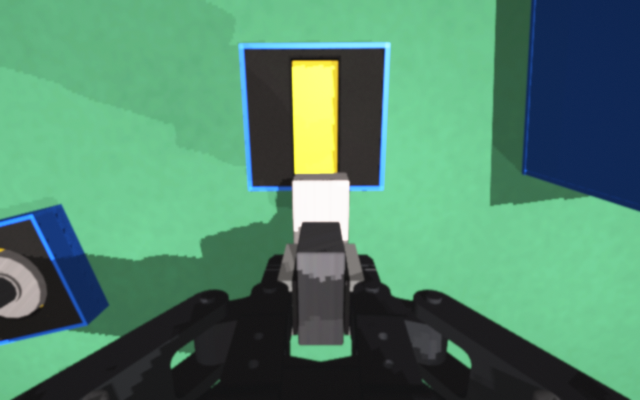

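The case's rim corners are (240,44), (390,43), (384,189) and (248,188). The floor starts at row 60. The bar's end is at row 175–182, cols 293–349, and parallel to the cutout.

```bash
python3 - <<'E'
from h import *
import pickle
c=pickle.load(open('w11.pkl','rb'));im=cv2.imread('pics/w11.png')[:,:,::-1].copy();g=cv2.cvtColor(im,cv2.COLOR_RGB2GRAY)
C=plane(c,[(240,44),(390,43),(384,189),(248,188)],31);print(C.round(1),C.mean(0).round(1),[np.degrees(np.arctan2(*(C[i]-C[j])[[1,0]])).round(1) for i,j in((0,3),(1,2),(1,0),(2,3))])
print(g[168:190,320],g[205,288:300],g[205,342:356])
m=cv2.inRange(hsv(im),*YEL)>0
print([(r,np.nonzero(m[r])[0][[0,-1]]) for r in(65,120,160)],np.nonzero(m[:,315])[0][0])
E
```

```text
[[479.1 374.7  31. ]
 [489.2 477.   31. ]
 [591.4 467.5  31. ]
 [579.9 363.8  31. ]] [534.9 420.7  31. ] [np.float64(173.8), np.float64(174.6), np.float64(84.3), np.float64(83.7)]
[239 238 238 238 235 201 140 121 119 119 123 146 196 236 248 250 251 251
 251 251 251 251] [ 80  80  80  96 156 224 246 250 251 251 251 251] [251 251 251 251 250 246 232 196 177 177 176 175 175 175]
[(65, array([292, 338])), (120, array([293, 337])), (160, array([294, 337]))] 60
```

```bash
python3 - <<'E'
from h import *
import pickle
c=pickle.load(open('w11.pkl','rb'));t=(596.9,418.6);Y=174.1
f=lambda p,z:toolshift(plane(c,p,z)[0],t,Y)
print('gauge end',f((320.7,179.8),135.8)-[39,0],'bottom',f((320.7,173.7),115.8)-[39,0],'sides',f((292,205),135.8),f((349,205),135.8))
print('case floor end',f((315.2,59.5),12)-[43,0],'sides r65',f((291.5,65),12),f((338.5,65),12),'r160',f((293.5,160),12),f((337.5,160),12),'rim',toolshift((534.9,420.7),t,Y))
E
```

```text
gauge end [ 0.5 -0.1] bottom [-0.6 -0.2] sides [ 27.8 -13.2] [27.8 12.7]
case floor end [62.1 -4.6] sides r65 [101.4 -22.3] [101.3  12.9] r160 [ 30.  -22.5] [30. 13.] rim [61.9 -4.3]
```

>>> carry_out(deltas=[0,0,0,0.031,-0.002,0,1,0,0,0,0.031,-0.0023,0.02,1,0,0,0,0,0,0.04,1,0,0,0,0,0,0.012,1,0,0,0,0,0,0,1,0,0,0,0,0,0,1])

```text
clock: 25.58
eef_pos: [536.8, 422.2, 72.5]
tool_rot: [3.14, 0.001, 3.035]
force: [-0.8, 1.5, -3.0]
width: 17.0
gripper_force: 60.6
```

```bash
python3 - <<'E'
from look import *
c,im=look('w12');g=cv2.cvtColor(im,cv2.COLOR_RGB2GRAY);s=ctrl.read_state()
m=cv2.inRange(hsv(im),*YEL)>0
b=max(blobs(m,20,99999),key=lambda b:b[1][4]);print(b[0],b[1])
x,y,w,h=b[1][:4]
print('shift done',toolshift(s['eef_pos'],(596.9,418.6),174.1))
print(g[y-3:y+30,320]);print('row',y+h+25,g[y+h+25,280:365])
f=lambda p,z:toolshift(plane(c,p,z)[0],s['eef_pos'],174.1)
print('floor',f((x+w/2-.5,y-.5),12)-[43,0],f((x-.5,y+3),12),f((x+w-.5,y+3),12))
E
```

```text
tcp [536.8 422.2  72.5] yaw 173.9 w 17.0 F [-0.8  1.5 -3. ] tcp px [[321. 267.]] t 25.575
[312.90789474 170.30674342] [ 288  156   59   88 1216]
shift done [60.2 -2.5]
[ 51  48  64 127 203 233 237 238 238 238 238 238 238 238 238 238 238 238
 238 237 220 155 126 123 123 128 151 202 240 250 252 252 252]
row 269 [ 74  88  93  93  93  93  93  92  92  93  92  92  84  65  39  35  65 107
 135 145 149 149 148 148 146 145 145 145 146 144 144 144 145 146 145 146
 146 145 144 144 144 143 144 144 144 144 143 143 144 144 145 146 144 142
 141 138 137 137 137 139 140 141 137 122  93  55  36  55  92 119 128 129
 130 130 129 129 129 130 130 128 123 107  86  74  72]
floor [-0.3 -2.3] [ 40.6 -20. ] [40.5 15.4]
```

>>> carry_out(deltas=[0,0,0,0,-0.002,0,1,0,0,0,0,0,0.012,1,0,0,0,0,0,0.01,1,0,0,0,0,0,0.01,1,0,0,0,0,0,0,1,0,0,0,0,0,0,1])

```text
clock: 26.38
eef_pos: [535.5, 419.5, 38.4]
tool_rot: [-3.14, -0.001, 3.036]
force: [0.2, 1.4, -4.6]
width: 17.2
gripper_force: 61.4
```

>>> carry_out(deltas=[0,0,0,0,0,0,-1,0,0,0,0,0,0,-1,0,0,0,0,0,0,-1,0,0,0,0,0,0,-1,0,0,0,0,0,-0.06,-1,0,0,0,0,0,-0.06,-1,0,0,0,0,0,-0.06,-1,0,0,0,0.06,0,0,-1,0,0,0,0.06,0,0,-1,0,0,0,0.04,-0.04,0,-1,0,0,0,0,-0.06,0,-1,0,0,0,0,-0.06,0,-1])

```text
clock: 27.88
eef_pos: [359.0, 276.1, 219.2]
tool_rot: [-3.14, 0.0, 3.039]
force: [1.7, -1.0, -0.1]
width: 85.8
gripper_force: 0.0
```

```bash
python3 - <<'E'
from h import *
from look import look
look('w13')
im=ctrl.get_image('top');c=cam('top');cv2.imwrite('pics/top1.png',im[:,:,::-1]);old=cv2.imread('pics/top0.png')[:,:,::-1].copy()
H=hsv(im);W=lambda I:(hsv(I)[:,:,1]<60)&(hsv(I)[:,:,2]>130)
for n,p in(('cup',(312,204)),('cap',(353,223))):
    x,y=p
    for I in(old,im): r,q=np.nonzero(W(I)[y-22:y+22,x-20:x+20]);print(n,q.mean().round(2),r.mean().round(2),len(r))
for n,o,col in(('big',(644.6,147.5),0),('small',(539.4,-365.4),0),('bar',(537.8,421.2),0),('angle',(653.6,-153.9),0)):
    x,y=proj(c,(*o,31))[0].round().astype(int)
    for nm,msk in(('yel',cv2.inRange(H,*YEL)>0),('steel',W(im))):
        r,q=np.nonzero(msk[y-18:y+18,x-18:x+18])
        if len(r):
            print(n,nm,len(r),'bbox mm from case',[(plane(c,(a+x-18,b+y-18),32)[0][:2]-o).round(0).tolist() for a,b in((q.min(),r.min()),(q.max(),r.max()))], (plane(c,(q.mean()+x-18,r.mean()+y-18),32)[0][:2]-o).round(1))
E
```

```text
tcp [359.  276.1 219.2] yaw 174.1 w 85.8 F [ 1.7 -1.  -0.1] tcp px [[321. 267.]] t 27.875
cup 18.57 21.74 489
cup 18.54 21.7 415
cap 20.18 22.11 478
cap 20.16 22.52 454
big yel 55 bbox mm from case [[14.0, 29.0], [-33.0, -32.0]] [-21.5  -8. ]
big steel 297 bbox mm from case [[30.0, 29.0], [-28.0, -29.0]] [-0.7  0.3]
small yel 34 bbox mm from case [[20.0, 23.0], [-23.0, -5.0]] [ 5.3 15. ]
small steel 76 bbox mm from case [[17.0, 16.0], [-18.0, -16.0]] [-3.6  4. ]
bar yel 10 bbox mm from case [[-40.0, 13.0], [-42.0, -13.0]] [-41.6  -0.3]
bar steel 146 bbox mm from case [[41.0, 20.0], [-40.0, -20.0]] [-4.9 -0.6]
angle yel 16 bbox mm from case [[38.0, 43.0], [6.0, 10.0]] [21.2 14.5]
angle steel 314 bbox mm from case [[38.0, 41.0], [-20.0, -20.0]] [2.8 7.5]
```

The top view shows every plate centred in its own case to within about 1–2 mm. The release heights put each underside at about 12–13 mm. The cap and cup haven't moved.

```bash
python3 -c "
from cell import ctrl
print(ctrl.finish_job())"
```

```text
the job is handed in; nothing more can be done
None
```

I placed all four gauges in their matching cases, left the white cap and cup unmoved, and handed the job in at about 28 s; my last measurements looked right, but no verdict came back.

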